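# Scan the laptop battery's barcode at the repair bench

### The arm

A 6-joint arm with a two-finger parallel gripper is mounted at the origin on the work surface. World frame = base frame: x ahead of the robot, y to its left, z up, the work surface at z = 0. Lengths are in m, angles in rad, forces in N, time in s.
With the tool pointing down it reaches from about 0.425 to 1.125 m from the base axis. Payload 14.9 kg.
Tool frame: the origin (TCP) lies at the very end of the fingers, on their centre line; the grasp point (between the pads) lies 19 mm behind it; z points along the fingers, y is the line along which they close (so a half turn about z gives the same grasp; the last joint's range is limited). The gripper opens to 91 mm and grips with 3 to 60 N. Pads are 32 mm wide; open, the fingers measure 118 mm over their backs; the gripper's body (76 mm by 178 mm) begins 60 mm behind the grasp point.
Start: joints at [-1.283, 0.379, 1.734, -0, 1.028, -0.033], TCP at [0.221, -0.664, 0.214] pointing down, gripper open.
Joint ranges: [-2.77, 2.77], [-0.74, 2.19], [0, 2.66], [-1.06, 4.2], [0.31, 2.87], [-3.08, 3.08]. Speed limits (rad/s): [1.89, 1.89, 2.39, 3.14, 3.14, 3.14].

### API

Orientations are given as a unit quaternion [x, y, z, w].
In Python, from plant import get_state, read_camera, camera_model, close_job gives the robot as it stands.
- The arm moves only by the tool send_rows, never from a script. Its argument "plan" is a list of rows, each a list of 3 entries, a list of its own where there are three numbers: the turn, a rotation vector about the tool's x, y, z in degrees, then the shift along the tool's x, y, z in m, then the opening, from 0 (shut) to 1 (fully open). A call has 1 to 8 rows; each row shifts and turns the commanded pose from where the row before left it, along the tool's axes as they then stand; what a row does not reach is not made up. A row lasts 1/10 s, in which the tool goes at most 50 mm and 8.59 degrees, less where a joint would pass 70% of its speed; a pose out of reach is approached as far as the arm can. A call with a gripper value outside its range is refused whole. The fingers move at their own pace and stop on an object; "newtons" is the grip in N (left out, the last holds). Time passes only in rows, so rows that do not move let the fingers close. It gives the time, the measured TCP pose, the force, the opening and the grip force at its end, in the units of the state.
- get_state(): the state, without advancing time (a new reading comes with each control period).
- read_camera(name): name is "scene" or "side" or "wrist"; returns (picture, depth): 480x640x3 uint8, red, green, blue; 480x640 float32, m along the optical axis (not along the pixel's ray), 0 where there is no reading.
- camera_model(name): a dict with "camera_matrix" (3x3 intrinsics, pixels), "world_from_camera" (4x4, takes a point from camera to world coordinates). Camera axes: x right, y down, z forward; pixel columns grow to the right and rows downward; lengths in m; the calibration is good to about 2 mm. A picture is of the moment at which its call begins: read the wrist's pose just before it. camera_model takes no time and is no camera call; for the wrist camera it gives the pose at the moment of the call.
- close_job(): hands the job in; it is judged then, once.
The state is a dict: "t": time; "joint_pos": joint angles; "qd": joint speeds; "joint_efforts": joint torques, N m; "position": TCP position; "orientation": TCP orientation; "contact_force": force on the tool from outside, world axes, zero at the start; "torque": the same for the moment, N m; "opening": opening from 0.0 (shut) to 1.0 (fully open); "grip_force": force on a finger pad.
Only numpy, scipy, OpenCV 4.12 (cv2) and the standard library are available. Lean on these libraries where they do the work, as an engineer would, in place of code of your own. Each camera call takes 0.05 s, during which the arm holds its last target. There are 200 camera calls.

### The job

Book in the battery of the opened laptop: pick up the hand scanner from its round charging pad and hold it upright and still for two seconds about 7 cm above the middle of the barcode label on the laptop's battery, with its foot's long side along the label's long side. Do not scan the like label on the cardboard carton or shift the carton. Then stand the scanner back upright on the middle of the charging pad, letting go only once it stands there.

Things in the scene. Friction and masses are not known exactly. Their poses are not given: they have to be found in the camera images.
- scanner_center (a point): Grey hand scanner, 0.2 kg, 120 mm tall, loose, upright on the pad. Foot 40 (its x) x 60 (y) x 30 mm high, then (above 41 mm) a slim handle 26 (x) x 36 (y) mm: grip it across x, 10 to 20 mm above this point. The window in the foot's underside looks straight down the axis; scan line along y, either way round. Point: on the axis, half-way up, 60 mm above the underside; z up.
- battery_label (a point): Target: white barcode label, 26 (x) x 64 mm (y, long side), flat on the middle cell of the battery (three black cells along the edge next to the robot) of the opened, fixed laptop base (aluminium, 210 x 300 mm, 13 mm high). Point: middle of the label's face, 14 mm above the table; z up.
- pad_top (a point): Round white charging pad, fixed, 130 mm across, 12 mm high, grey disc on top. Point: middle of its upper face, 12 mm above the table. A bottle (34 mm across, 85 mm tall) stands about 110 mm from the middle, beyond it to the left; a phone (8 mm thick) lies on the robot's side.
- carton_label (a point): Not to be scanned: a like label on top of a loose cardboard carton, 80 x 120 x 35 mm, lying beyond the pad. Point: middle of the label's face, 36 mm above the table.
Things that resemble listed ones, but are neither listed nor needed, are in the scene too. Of the things like the part that bears scanner_center, leave any that is pink or yellow; of the rest the larger one is meant.

How it is judged:
On the way, in this order (a step that is already met when the one before it is completed fails the run):
1. the scanner is lifted off the pad, its underside more than 40 mm above the table (height (world z) of scanner_center above 0.1 m), for 0.1 s.
2. held still 1 s (under 25 mm/s), upright within 12 deg, axis within 15 mm of the label's middle each way, underside 30 to 120 mm above the label, scanner y along label y within 20 deg (x of battery_label in the frame of scanner_center between -0.015 and 0.015 m and y of battery_label in the frame of scanner_center between -0.015 and 0.015 m and z of battery_label in the frame of scanner_center between -0.18 and -0.09 m and linear speed of scanner below 0.025 m/s and angle between scanner_center's own z axis and vertical below 0.21 rad and angle between the y axis of scanner_center and the y axis of battery_label, either way round below 0.35 rad), for 1 s.
At the end, for the whole second after the job is handed in: The scanner stands upright (within 6 degrees) and at rest on the charging pad, its axis within 25 mm of the pad's middle, let go (horizontal distance between scanner_center and pad_top below 0.025 m and angle between scanner_center's own z axis and vertical below 0.1 rad and height (world z) of scanner_center between 0.066 and 0.078 m and linear speed of scanner below 0.02 m/s); the robot touches nothing.
It fails at once if the carton is shifted by more than 20 mm (distance of carton_label from where it was at the start of the episode above 0.02 m).
It fails at once if the scanner is held still over the carton's label as if to scan it (x of carton_label in the frame of scanner_center between -0.015 and 0.015 m and y of carton_label in the frame of scanner_center between -0.015 and 0.015 m and z of carton_label in the frame of scanner_center between -0.18 and -0.09 m and linear speed of scanner below 0.025 m/s).
It fails at once if the scanner is let go with its underside more than 20 mm above the pad (height (world z) of scanner_center above 0.092 m and contact force between the fingers and scanner below 0.1 N).
It also fails if it takes over 51 s, if anything falls off the work surface, if the arm or the gripper's body presses on something with over 40 N, if the wrist force passes 120 N, or if a joint passes its speed limit or range.

## Working session

There is one attempt and no reset: what is moved stays moved. The work goes in short steps, Python scripts to look and compute and a tool call to move; the robot and the scene stay as the last step left them, time stands still between calls to the robot, and variables do not carry over. Pictures are saved under pics/ and viewed, at most 10 in all, crops included, and the job is handed in when it is done.

Besides the shell and the picture viewer there is one more tool, called after "Call:" in YAML: its name, and indented under it one key for each argument. send_rows: Moves the arm, as the interface text tells. Its arguments: {"type":"object","properties":{"plan":{"type":"array"},"newtons":{"type":"number"}},"required":["plan"]}

```bash
mkdir -p pics
cat > h.py <<'E'
import numpy as np, cv2
from plant import *
def snap(n):
    m=camera_model(n); p,d=read_camera(n); np.savez(n+'.npz',p=p,d=d,K=m['camera_matrix'],T=m['world_from_camera']); return p,d,np.array(m['camera_matrix']),np.array(m['world_from_camera'])
def ray(u,v,z,K,T):
    r=T[:3,:3]@np.linalg.inv(K)@np.array([u,v,1.]); o=T[:3,3]; return o+r*(z-o[2])/r[2]
def cloud(d,K,T):
    v,u=np.mgrid[:480,:640]; P=np.stack([(u-K[0,2])/K[0,0]*d,(v-K[1,2])/K[1,1]*d,d],-1); W=P@T[:3,:3].T+T[:3,3]; W[d==0]=np.nan; return W
E
python3 - <<'E'
from h import *
for n in ('scene','side'):
    p,d,K,T=snap(n); cv2.imwrite(f'pics/{n}0.png',p[...,::-1]); print(n,T[:3,3],T[:3,2])
print(get_state())
E
```

```text
scene [ 1.22784038 -0.44453033  0.6338942 ] [-0.62368512  0.50784211 -0.59423335]
side [ 0.32591931 -0.66778538  0.73803648] [ 0.27326631  0.70775445 -0.65146693]
{'t': 0.1, 'joint_pos': array([-1.28329239e+00,  3.79375571e-01,  1.73473369e+00,  9.57890504e-06,
        1.02851252e+00, -3.32789907e-02]), 'qd': array([-0.00056165,  0.0002356 ,  0.0003779 , -0.00152796, -0.0012573 ,
       -0.00155767]), 'joint_efforts': array([ 5.92327106e-04, -7.65038538e+01, -4.35292411e+01,  6.52298355e-02,
        3.98455421e-02,  1.83955353e-05]), 'position': array([ 0.22062276, -0.66393478,  0.21333465]), 'orientation': array([ 9.87165105e-01,  1.59702193e-01, -6.11638938e-05, -5.10935160e-04]), 'contact_force': array([-0.12972131,  0.06580432, -0.05427342]), 'torque': array([ 0.00550033, -0.02523887, -0.01533886]), 'grip_force': 0.0, 'opening': 0.9993638448932581}
```

View pics/scene0.png

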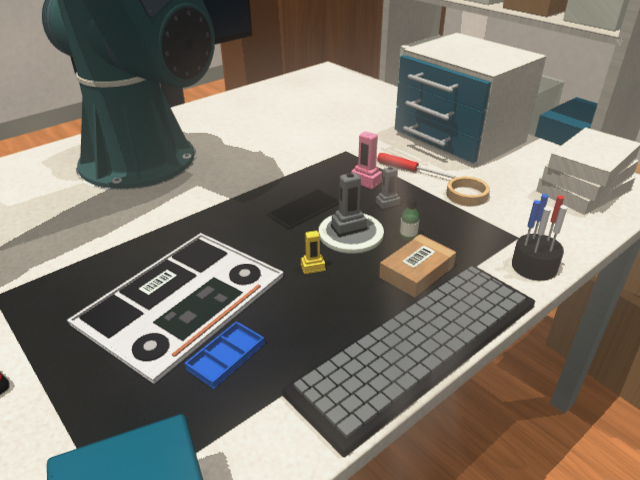

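View pics/side0.png

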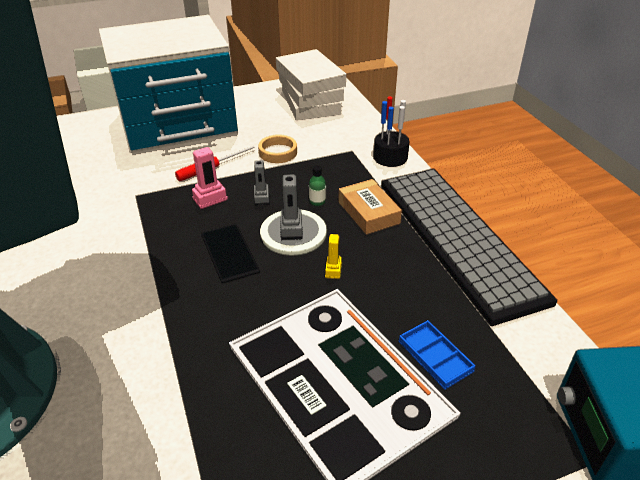

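Scanner candidates (scene px): pink (367,160) and yellow (313,252) are excluded. Of the small grey (388,187) and the large dark grey on the pad (348,205), I choose the large one on the pad. The battery label is at (157,282), the carton label at (418,257).

Run:
```python
from h import *
def lab(p,d,K,T,u0,v0,z,r=24):
    g=p.min(-1).astype(int); m=np.zeros((480,640),np.uint8); s=np.s_[v0-r:v0+r,u0-r:u0+r]; m[s]=(g[s]>130)
    m=cv2.morphologyEx(m,cv2.MORPH_CLOSE,np.ones((5,5)))
    n,l,st,c=cv2.connectedComponentsWithStats(m); k=l[v0-4:v0+5,u0-4:u0+5]; k=np.bincount(k[k>0]).argmax()
    v,u=np.where(l==k); W=np.array([ray(a,b,z,K,T)[:2] for a,b in zip(u,v)]).astype(np.float32)
    return cv2.minAreaRect(W*1000)
for n,bl,cl in (('scene',(157,282),(418,257)),('side',(306,393),(370,198))):
    f=np.load(n+'.npz'); p,d,K,T=[f[k] for k in 'pdKT']; W=cloud(d,K,T)
    print(n,'bat',lab(p,d,K,T,*bl,.014),'cart',lab(p,d,K,T,*cl,.036))
    u,v=(350,232) if n=='scene' else (293,232)
    g=p.min(-1); m=((g>150)&(abs(W[...,2]-.012)<.006)).astype(np.uint8)
    yy,xx=np.mgrid[:480,:640]; m&=(np.hypot(xx-u,yy-v)<50)
    c=W[m>0][:,:2]; A=np.c_[2*c,np.ones(len(c))]
    hull=cv2.convexHull(c.astype(np.float32))
    print('pad',cv2.minEnclosingCircle(hull))
    pc=np.array(cv2.minEnclosingCircle(hull)[0])
    near=np.hypot(*(W[...,:2]-pc).transpose(2,0,1))<.06
    for a,b in ((.128,.137),(.06,.125),(.022,.045)):
        s=W[near&(W[...,2]>a)&(W[...,2]<b)]
        print(a,len(s),s[:,2].min(),s[:,2].max(),cv2.minAreaRect((s[:,:2]*1000).astype(np.float32)))
f=np.load('scene.npz');cv2.imwrite('pics/crop.png',cv2.resize(f['p'][130:290,280:460,::-1],None,fx=4,fy=3.7))
```

```text
scene bat ((482.69451904296875, -186.90980529785156), (27.347660064697266, 65.08525848388672), 13.385246276855469) cart ((741.5993041992188, 197.57041931152344), (55.43396759033203, 84.81951141357422), 4.491451263427734)
pad ((0.5859709978103638, 0.18051005899906158), 0.06529901176691055)
0.128 124 0.12830098926027778 0.1324239776375793 ((582.1127319335938, 176.45257568359375), (35.88789749145508, 25.525955200195312), 75.8816146850586)
0.06 614 0.060106840596239164 0.1249811512155542 ((587.285400390625, 169.9522247314453), (40.26951217651367, 22.670995712280273), 39.29170227050781)
0.022 402 0.022116449959639795 0.044976136264753275 ((591.3985595703125, 168.87539672851562), (66.99832153320312, 36.91535186767578), 46.49034881591797)
side bat ((481.4461364746094, -187.23350524902344), (26.6938533782959, 64.475341796875), 13.505997657775879) cart ((750.8557739257812, 189.4776611328125), (27.67772674560547, 67.15937805175781), 5.259899616241455)
pad ((0.5840110182762146, 0.18134823441505432), 0.0678936243057251)
0.128 169 0.12811000081940416 0.13612263772609934 ((580.313720703125, 175.38931274414062), (39.58068084716797, 25.279882431030273), 72.35453033447266)
0.06 417 0.06010740327540787 0.1247084381917899 ((579.3025512695312, 173.16212463378906), (33.063148498535156, 26.71737289428711), 72.1273422241211)
0.022 314 0.022161357701883877 0.044950494283128806 ((580.0899047851562, 174.6778564453125), (63.11199188232422, 39.596282958984375), 72.6760482788086)
```

View pics/crop.png

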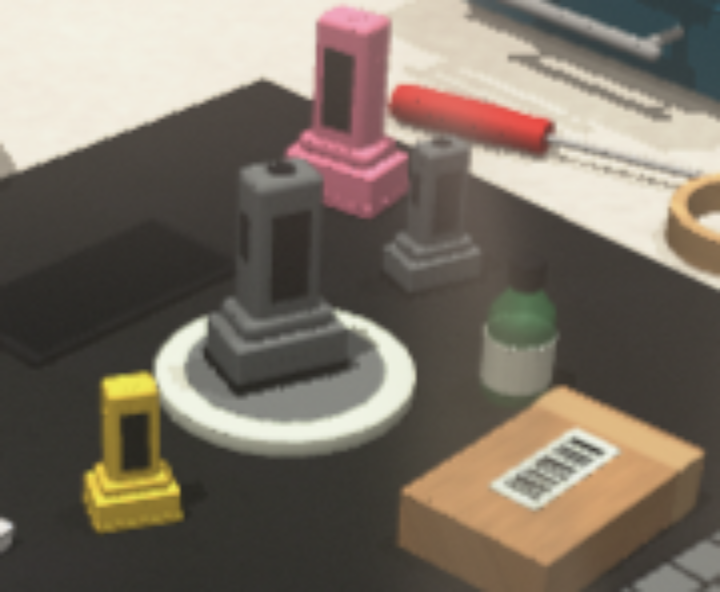

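The crop confirms it: a large dark grey scanner on the white pad, with the small grey one behind it, bottle and carton to the right. Scanner at ≈(0.581,0.176), y axis at 74°. Label at (0.482,-0.187), y axis at 103.5°. Pad at (0.585,0.181). First I turn the tool by −56° about its z.

Call:
send_rows:
  plan:
    - [[0,0,-8],[0,0.015,0],1]
    - [[0,0,-8],[0,0.015,0],1]
    - [[0,0,-8],[0,0.015,0],1]
    - [[0,0,-8],[0,0,0],1]
    - [[0,0,-8],[0,0,0],1]
    - [[0,0,-8],[0,0,0],1]
    - [[0,0,-7.6],[0,0,0],1]
    - [[0,0,0],[0,0,0],1]

```text
t: 0.9
position: [0.2405, -0.7041, 0.2135]
orientation: [0.798, 0.603, 0.0, -0.0]
contact_force: [0.9, -0.2, 0.1]
opening: 1.001
grip_force: 0.0
```

```bash
cat >> h.py <<'E'
def need(x,y,z,yaw):
    from scipy.spatial.transform import Rotation as R
    s=get_state(); M=R.from_quat(s['orientation']); 
    tgt=R.from_euler('z',yaw,degrees=True)*R.from_euler('x',180,degrees=True)
    print('t',s['t'],'pos',s['position'].round(4),'turn',np.degrees((M.inv()*tgt).as_rotvec()).round(2),'shift now',M.inv().apply(np.array([x,y,z])-s['position']).round(4),'shift after turn',tgt.inv().apply(np.array([x,y,z])-s['position']).round(4))
E
python3 - <<'E'
from h import *
need(.581,.1755,.2,74)
for n in('scene','side'):
    f=np.load(n+'.npz'); W=cloud(f['d'],f['K'],f['T']); r=np.hypot(W[...,0]-.581,W[...,1]-.176)
    s=W[(r<.16)&(r>.045)&(W[...,2]>.03)]; print(n,s[:,2].max(), np.unique((s*50).round()/50,axis=0).tolist()[:40])
E
```

```text
t 0.9 pos [ 0.2405 -0.7041  0.2135] turn [-0.02 -0.03  0.1 ] shift now [0.9392 0.0865 0.014 ] shift after turn [0.9394 0.0848 0.0135]
scene 0.09154274353250613 [[0.54, 0.3, 0.04], [0.54, 0.3, 0.06], [0.54, 0.3, 0.08], [0.56, 0.3, 0.04], [0.56, 0.3, 0.06], [0.56, 0.3, 0.08], [0.56, 0.3, 0.1], [0.56, 0.32, 0.04], [0.56, 0.32, 0.06], [0.56, 0.32, 0.08], [0.56, 0.32, 0.1], [0.58, 0.3, 0.04], [0.58, 0.3, 0.06], [0.58, 0.3, 0.08], [0.58, 0.32, 0.04], [0.58, 0.32, 0.06], [0.58, 0.32, 0.08], [0.6, 0.04, 0.06], [0.6, 0.04, 0.08], [0.62, 0.04, 0.04], [0.62, 0.04, 0.06], [0.62, 0.04, 0.08], [0.62, 0.06, 0.04], [0.62, 0.06, 0.06], [0.62, 0.06, 0.08], [0.64, 0.06, 0.04], [0.64, 0.06, 0.06], [0.64, 0.06, 0.08], [0.66, 0.24, 0.04], [0.66, 0.24, 0.06], [0.66, 0.26, 0.04], [0.66, 0.26, 0.06], [0.66, 0.26, 0.08], [0.68, 0.24, 0.04], [0.68, 0.24, 0.06], [0.68, 0.26, 0.04], [0.68, 0.26, 0.06], [0.68, 0.26, 0.08], [0.68, 0.28, 0.06], [0.7, 0.22, 0.04]]
side 0.09423187840037162 [[0.54, 0.3, 0.04], [0.54, 0.3, 0.06], [0.54, 0.3, 0.08], [0.54, 0.3, 0.1], [0.56, 0.3, 0.04], [0.56, 0.3, 0.06], [0.56, 0.3, 0.08], [0.56, 0.3, 0.1], [0.56, 0.32, 0.04], [0.56, 0.32, 0.08], [0.56, 0.32, 0.1], [0.58, 0.32, 0.04], [0.58, 0.32, 0.08], [0.6, 0.04, 0.04], [0.6, 0.04, 0.06], [0.6, 0.04, 0.08], [0.6, 0.06, 0.06], [0.6, 0.06, 0.08], [0.62, 0.04, 0.04], [0.62, 0.04, 0.06], [0.62, 0.04, 0.08], [0.62, 0.06, 0.04], [0.62, 0.06, 0.08], [0.64, 0.06, 0.08], [0.64, 0.24, 0.04], [0.64, 0.26, 0.04], [0.64, 0.26, 0.06], [0.66, 0.24, 0.04], [0.66, 0.24, 0.06], [0.66, 0.24, 0.08], [0.66, 0.26, 0.04], [0.66, 0.26, 0.06], [0.66, 0.26, 0.08], [0.66, 0.28, 0.06], [0.68, 0.24, 0.04], [0.68, 0.24, 0.06], [0.68, 0.26, 0.04], [0.68, 0.26, 0.06], [0.68, 0.26, 0.08], [0.7, 0.18, 0.04]]
```

Call:
send_rows:
  plan:
    - [[0,0,0],[0.03,0.01,0],1]
    - [[0,0,0],[0.045,0.01,0],1]
    - [[0,0,0],[0.045,0.01,0],1]
    - [[0,0,0],[0.045,0.01,0],1]
    - [[0,0,0],[0.045,0.01,0],1]
    - [[0,0,0],[0.045,0.01,0],1]
    - [[0,0,0],[0.045,0.01,0],1]
    - [[0,0,0],[0.045,0.01,0],1]

```text
t: 1.7
position: [0.4132, -0.3931, 0.214]
orientation: [0.8, 0.6, 0.0, 0.0]
contact_force: [1.0, 0.5, 0.4]
opening: 1.003
grip_force: 0.0
```

Call:
send_rows:
  plan:
    - [[0,0,0],[0.045,0,0],1]
    - [[0,0,0],[0.045,0,0],1]
    - [[0,0,0],[0.045,0,0],1]
    - [[0,0,0],[0.045,0,0],1]
    - [[0,0,0],[0.045,0,0],1]
    - [[0,0,0],[0.045,0,0],1]
    - [[0,0,0],[0.045,0,0],1]
    - [[0,0,0],[0.045,0,0],1]

```text
t: 2.5
position: [0.5122, -0.0469, 0.2141]
orientation: [0.8, 0.6, 0.0, 0.0]
contact_force: [-0.2, -0.9, -0.1]
opening: 0.994
grip_force: 0.0
```

Call:
send_rows:
  plan:
    - [[0,0,0],[0.045,0,0],1]
    - [[0,0,0],[0.045,0,0],1]
    - [[0,0,0],[0.045,0,0],1]
    - [[0,0,0],[0.04,0.003,0],1]
    - [[0,0,0],[0.03,0.004,0],1]
    - [[0,0,0],[0.029,0,0],1]
    - [[0,0,0],[0,0,0],1]
    - [[0,0,0],[0,0,0],1]

```text
t: 3.3
position: [0.583, 0.1744, 0.2136]
orientation: [0.799, 0.601, -0.0, -0.0]
contact_force: [-1.4, 0.7, 0.5]
opening: 1.0
grip_force: 0.0
```

Run:
```python
from h import *
need(.581,.1755,.069,74)
p,d,K,T=snap('wrist'); cv2.imwrite('pics/w1.png',p[...,::-1]); print(T.round(3)); W=cloud(d,K,T)
near=np.hypot(W[...,0]-.581,W[...,1]-.176)<.05
for a,b in ((.127,.14),(.02,.046)):
    s=W[near&(W[...,2]>a)&(W[...,2]<b)]
    if len(s): print(len(s),np.median(s[:,2]),cv2.minAreaRect((s[:,:2]*1000).astype(np.float32)))
```

```text
t 3.3 pos [0.583  0.1744 0.2136] turn [-0.03  0.02 -0.13] shift now [ 0.0005 -0.0022  0.1446] shift after turn [ 0.0005 -0.0023  0.1446]
[[ 0.961 -0.268 -0.069  0.602]
 [-0.277 -0.932 -0.233  0.24 ]
 [-0.002  0.243 -0.97   0.385]
 [ 0.     0.     0.     1.   ]]
1446 0.13272566307075317 ((579.6631469726562, 178.57936096191406), (36.34184646606445, 25.549835205078125), 72.9070816040039)
668 0.0424384071880671 ((579.2996826171875, 179.3699951171875), (59.79497146606445, 40.31672668457031), 72.87327575683594)
```

View pics/w1.png

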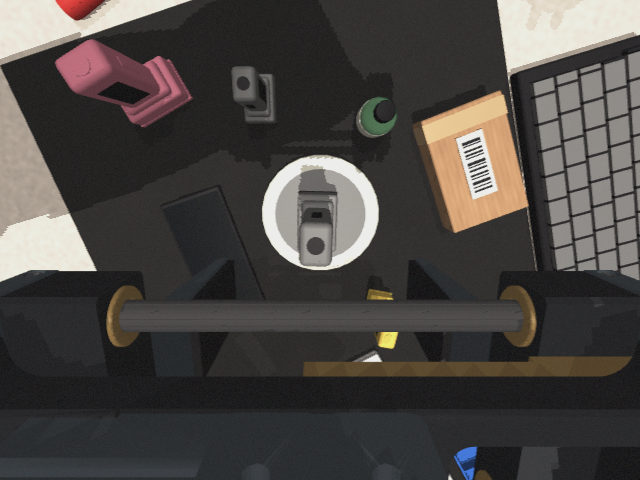

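The wrist view shows the large grey scanner alone at the pad's middle (top at px 316,245), with nothing between the fingers. I shift (+2, −4 mm), turn 0.8° and descend.

Call:
send_rows:
  plan:
    - [[0,0,0.8],[0.002,-0.004,0],1]
    - [[0,0,0],[0,0,0.025],1]
    - [[0,0,0],[0,0,0.03],1]
    - [[0,0,0],[0,0,0.03],1]
    - [[0,0,0],[0,0,0.025],1]
    - [[0,0,0],[0,0,0.02],1]
    - [[0,0,0],[0,0,0.0146],1]
    - [[0,0,0],[0,0,0],1]

```text
t: 4.15
position: [0.5789, 0.1765, 0.0678]
orientation: [0.803, 0.595, -0.001, -0.001]
contact_force: [0.2, 0.2, -0.2]
opening: 1.001
grip_force: 0.0
```

Call:
send_rows:
  plan:
    - [[0,0,0],[0,0,0],0.2]
    - [[0,0,0],[0,0,0],0.2]
    - [[0,0,0],[0,0,0],0.2]
    - [[0,0,0],[0,0,0],0.2]
    - [[0,0,0],[0,0,0],0.2]
    - [[0,0,0],[0,0,0],0.2]
    - [[0,0,0],[0,0,0],0.2]
    - [[0,0,0],[0,0,0],0.2]
  newtons: 20

```text
t: 4.95
position: [0.58, 0.1772, 0.0693]
orientation: [0.803, 0.596, -0.0, -0.0]
contact_force: [0.1, 0.6, 0.3]
opening: 0.332
grip_force: 0.0
```

Call:
send_rows:
  plan:
    - [[0,0,0],[0,0,0],0]
    - [[0,0,0],[0,0,0],0]
    - [[0,0,0],[0,0,0],0]
    - [[0,0,0],[0,0,0],0]
    - [[0,0,0],[0,0,0],0]
  newtons: 20

```text
t: 5.45
position: [0.58, 0.1772, 0.0693]
orientation: [0.803, 0.596, -0.0, -0.0]
contact_force: [-0.1, 0.7, 0.1]
opening: 0.282
grip_force: 20.0
```

Call:
send_rows:
  plan:
    - [[0,0,0],[0,0,-0.01],0]
    - [[0,0,0],[0,0,-0.02],0]
    - [[0,0,0],[0,0,-0.02],0]
    - [[0,0,0],[0,0,-0.02],0]
    - [[0,0,0],[0,0,-0.02],0]
    - [[0,0,0],[0,0,-0.02],0]
    - [[0,0,0],[0,0,0],0]

```text
t: 6.15
position: [0.5815, 0.1776, 0.1824]
orientation: [0.803, 0.596, 0.002, 0.001]
contact_force: [1.1, 1.1, -1.7]
opening: 0.289
grip_force: 20.0
```

Run:
```python
from h import *
need(.482,-.187,.1415,103.5)
p,d,K,T=snap('scene'); W=cloud(d,K,T)
near=np.hypot(W[...,0]-.58,W[...,1]-.177)<.06
s=W[near&(W[...,2]>.11)&(W[...,2]<.16)]; print(len(s),s[:,2].min(),cv2.minAreaRect((s[:,:2]*1000).astype(np.float32)))
cv2.imwrite('pics/s2.png',p[...,::-1])
```

```text
t 6.15 pos [0.5815 0.1776 0.1824] turn [  0.25  -0.07 -30.32] shift now [-0.3779  0.0101  0.0401] shift after turn [-0.3313 -0.1819  0.0409]
669 0.12396281673961629 ((584.9107055664062, 177.66720581054688), (63.65721893310547, 43.12967300415039), 73.65390014648438)
```

View pics/s2.png

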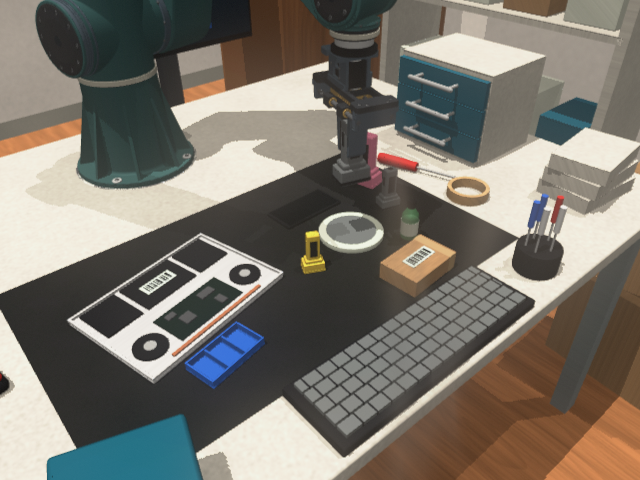

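The scanner hangs upright in the gripper (foot at px 350,170) and the pad is empty. I move to the label, turn, then lower.

Call:
send_rows:
  plan:
    - [[0,0,0],[-0.02,0,0],0]
    - [[0,0,0],[-0.03,0,0],0]
    - [[0,0,0],[-0.035,0,0],0]
    - [[0,0,0],[-0.035,0,0],0]
    - [[0,0,0],[-0.035,0,0],0]
    - [[0,0,0],[-0.035,0.005,0],0]
    - [[0,0,0],[-0.035,0.005,0],0]
    - [[0,0,0],[-0.035,0,0],0]

```text
t: 7.0
position: [0.5131, -0.0764, 0.1783]
orientation: [0.803, 0.596, -0.001, -0.0]
contact_force: [-0.4, -0.3, -1.7]
opening: 0.279
grip_force: 20.0
```

Call:
send_rows:
  plan:
    - [[0,0,0],[-0.035,0,0],0]
    - [[0,0,0],[-0.035,0,0],0]
    - [[0,0,0],[-0.03,0,0],0]
    - [[0,0,-5],[-0.018,0,0],0]
    - [[0,0,-7],[0,0,0],0]
    - [[0,0,-7],[0,0,0],0]
    - [[0,0,-7],[0,0,0],0]
    - [[0,0,-4.3],[0,0,0],0]

```text
t: 7.8
position: [0.4789, -0.1877, 0.178]
orientation: [0.617, 0.787, -0.0, -0.001]
contact_force: [-0.1, 0.1, -2.5]
opening: 0.282
grip_force: 20.0
```

Call:
send_rows:
  plan:
    - [[0,0,0],[0,0,0.01],0]
    - [[0,0,0],[0,0,0.015],0]
    - [[0,0,0],[0,0,0.012],0]
    - [[0,0,0],[0,0,0],0]
    - [[0,0,0],[0,0,0],0]

```text
t: 8.3
position: [0.4799, -0.1875, 0.1418]
orientation: [0.62, 0.785, -0.0, -0.001]
contact_force: [0.2, 0.3, -2.1]
opening: 0.285
grip_force: 20.0
```

Run:
```python
from h import *
need(.482,-.187,.1415,103.5)
for n in ('scene','side'):
    p,d,K,T=snap(n); W=cloud(d,K,T)
    near=np.hypot(W[...,0]-.482,W[...,1]+.187)<.06
    s=W[near&(W[...,2]>.075)&(W[...,2]<.119)]; print(len(s),s[:,2].min(),cv2.minAreaRect((s[:,:2]*1000).astype(np.float32)))
    cv2.imwrite(f'pics/{n}3.png',p[...,::-1])
```

```text
t 8.3 pos [ 0.4799 -0.1875  0.1418] turn [-0.06 -0.04 -0.07] shift now [-0.      0.0022  0.0003] shift after turn [-0.      0.0022  0.0003]
819 0.08285422285593036 ((481.4850769042969, -186.87586975097656), (44.703285217285156, 62.77610778808594), 12.168845176696777)
884 0.08628280479055572 ((480.15966796875, -187.7069854736328), (40.91447830200195, 63.12154006958008), 13.39851188659668)
```

View pics/side3.png

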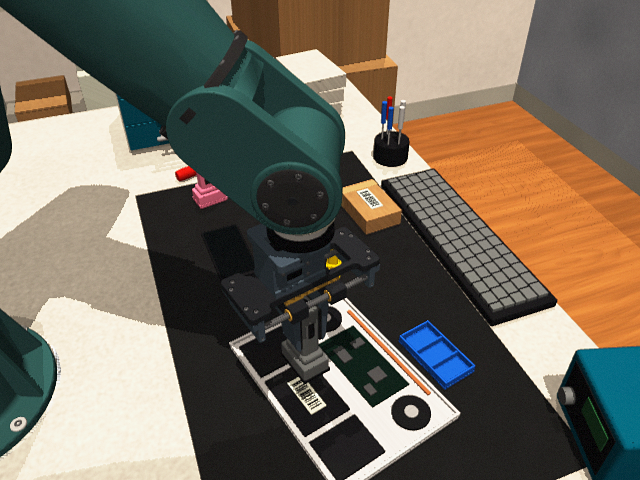

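The scanner hangs upright above the label (foot at px 306,360, label at 307,395). Measured foot centre is (0.481,−0.187) against the label's (0.482,−0.187), and the yaw matches. Hold for two seconds.

Call:
send_rows:
  plan:
    - [[0,0,0],[0,0.001,0],0]
    - [[0,0,0],[0,0,0],0]
    - [[0,0,0],[0,0,0],0]
    - [[0,0,0],[0,0,0],0]
    - [[0,0,0],[0,0,0],0]
    - [[0,0,0],[0,0,0],0]
    - [[0,0,0],[0,0,0],0]
    - [[0,0,0],[0,0,0],0]

```text
t: 9.2
position: [0.4812, -0.1873, 0.1423]
orientation: [0.619, 0.785, 0.0, -0.0]
contact_force: [-0.5, -0.0, -2.1]
opening: 0.288
grip_force: 20.0
```

Call:
send_rows:
  plan:
    - [[0,0,0],[0,0,0],0]
    - [[0,0,0],[0,0,0],0]
    - [[0,0,0],[0,0,0],0]
    - [[0,0,0],[0,0,0],0]
    - [[0,0,0],[0,0,0],0]
    - [[0,0,0],[0,0,0],0]
    - [[0,0,0],[0,0,0],0]
    - [[0,0,0],[0,0,0],0]

```text
t: 10.0
position: [0.4812, -0.1873, 0.1423]
orientation: [0.619, 0.785, 0.0, -0.0]
contact_force: [-0.5, 0.0, -2.0]
opening: 0.283
grip_force: 20.0
```

Call:
send_rows:
  plan:
    - [[0,0,0],[0,0,0],0]
    - [[0,0,0],[0,0,0],0]
    - [[0,0,0],[0,0,0],0]
    - [[0,0,0],[0,0,0],0]
    - [[0,0,0],[0,0,0],0]
    - [[0,0,0],[0,0,0],0]
    - [[0,0,0],[0,0,0],0]
    - [[0,0,0],[0,0,0],0]

```text
t: 10.8
position: [0.4812, -0.1873, 0.1423]
orientation: [0.619, 0.785, 0.0, -0.0]
contact_force: [-0.3, 1.0, -0.8]
opening: 0.284
grip_force: 20.0
```

Call:
send_rows:
  plan:
    - [[0,0,0],[0,0,-0.015],0]
    - [[0,0,0],[0,0,-0.02],0]
    - [[0,0,0],[0,0,-0.005],0]
    - [[0,0,7],[0,0,0],0]
    - [[0,0,7],[0,0,0],0]
    - [[0,0,7],[0,0,0],0]
    - [[0,0,7],[0,0,0],0]
    - [[0,0,2.3],[0,0,0],0]

```text
t: 11.6
position: [0.481, -0.1872, 0.1818]
orientation: [0.804, 0.594, -0.0, -0.0]
contact_force: [0.5, -0.5, -1.4]
opening: 0.287
grip_force: 20.0
```

Run:
```python
from h import *
need(.585,.181,.18,73.2)
p,d,K,T=snap('scene'); W=cloud(d,K,T); pc=[.585,.181]
near=np.hypot(*(W[...,:2]-pc).transpose(2,0,1))<.075
c=W[near&(abs(W[...,2]-.012)<.005)&(p.min(-1)>150)][:,:2].astype(np.float32)
print('pad',len(c),cv2.minEnclosingCircle(c),cv2.minAreaRect(c))
```

```text
t 11.6 pos [ 0.481  -0.1872  0.1818] turn [-0.02 -0.   -0.29] shift now [ 0.3825 -0.0088  0.0018] shift after turn [ 0.3825 -0.0069  0.0018]
pad 827 ((0.5841132402420044, 0.18123362958431244), 0.06688039749860764) ((0.5852901935577393, 0.18011346459388733), (0.12720033526420593, 0.1287396252155304), 43.721702575683594)
```

Call:
send_rows:
  plan:
    - [[0,0,0],[0.02,0,0],0]
    - [[0,0,0],[0.03,0,0],0]
    - [[0,0,0],[0.035,0,0],0]
    - [[0,0,0],[0.035,-0.004,0],0]
    - [[0,0,0],[0.035,-0.004,0],0]
    - [[0,0,0],[0.035,0,0],0]
    - [[0,0,0],[0.035,0,0],0]
    - [[0,0,0],[0.035,0,0],0]

```text
t: 12.45
position: [0.5489, 0.0654, 0.1819]
orientation: [0.803, 0.597, -0.0, -0.0]
contact_force: [0.5, -0.2, -2.7]
opening: 0.285
grip_force: 20.0
```

Call:
send_rows:
  plan:
    - [[0,0,0],[0.035,0,0],0]
    - [[0,0,0],[0.035,0,0],0]
    - [[0,0,0],[0.03,0,0],0]
    - [[0,0,0],[0.022,0,0],0]
    - [[0,0,0],[0,0,0],0]
    - [[0,0,0],[0,0,0.02],0]
    - [[0,0,0],[0,0,0.02],0]
    - [[0,0,0],[0,0,0],0]

```text
t: 13.25
position: [0.5822, 0.1796, 0.1396]
orientation: [0.803, 0.596, -0.002, -0.001]
contact_force: [-0.1, 0.8, -1.9]
opening: 0.287
grip_force: 20.0
```

Run:
```python
from h import *
need(.585,.181,.0693,73.2)
for n in('scene','side'):
    p,d,K,T=snap(n); W=cloud(d,K,T)
    near=np.hypot(W[...,0]-.585,W[...,1]-.181)<.06
    s=W[near&(W[...,2]>.075)&(W[...,2]<.12)&(W[...,2]>.04)]
    if len(s): print(len(s),s[:,2].min(),cv2.minAreaRect((s[:,:2]*1000).astype(np.float32)))
    cv2.imwrite(f'pics/{n}4.png',p[...,::-1])
```

```text
t 13.25 pos [0.5822 0.1796 0.1396] turn [-0.22  0.14  0.01] shift now [0.0023 0.0026 0.0703] shift after turn [0.0022 0.0023 0.0703]
668 0.08044962887058937 ((586.196533203125, 178.77899169921875), (63.143310546875, 41.84539031982422), 72.07408905029297)
428 0.08458511478122943 ((582.470458984375, 175.30892944335938), (60.2474250793457, 40.3946647644043), 73.11856842041016)
```

View pics/scene4.png

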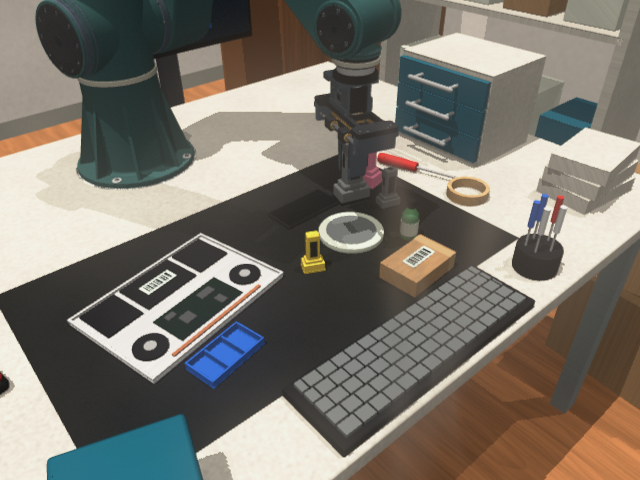

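The scanner is upright above the pad (foot at px 352,188, pad at 351,232), within 4 mm of the middle. Lower.

Call:
send_rows:
  plan:
    - [[0,0,0],[0.002,0.002,0.01],0]
    - [[0,0,0],[0,0,0.02],0]
    - [[0,0,0],[0,0,0.02],0]
    - [[0,0,0],[0,0,0.01],0]
    - [[0,0,0],[0,0,0.005],0]
    - [[0,0,0],[0,0,0.003],0]
    - [[0,0,0],[0,0,0.001],0]
    - [[0,0,0],[0,0,0],0]

```text
t: 14.15
position: [0.5869, 0.1821, 0.0739]
orientation: [0.803, 0.596, 0.0, 0.0]
contact_force: [0.3, 0.8, -3.0]
opening: 0.287
grip_force: 20.0
```

Call:
send_rows:
  plan:
    - [[0,0,0],[0,0,0],0]
    - [[0,0,0],[0,0,0],0]

```text
t: 14.35
position: [0.5868, 0.1821, 0.0738]
orientation: [0.803, 0.596, 0.0, 0.0]
contact_force: [0.1, 1.3, -2.2]
opening: 0.285
grip_force: 20.0
```

Still about 4 mm up; go down until the force shows contact.

Call:
send_rows:
  plan:
    - [[0,0,0],[0,0,0.002],0]
    - [[0,0,0],[0,0,0.002],0]
    - [[0,0,0],[0,0,0.0005],0]
    - [[0,0,0],[0,0,0],0]
    - [[0,0,0],[0,0,0],0]

```text
t: 14.85
position: [0.5867, 0.1821, 0.0692]
orientation: [0.803, 0.596, -0.0, -0.0]
contact_force: [-2.3, -0.7, 6.0]
opening: 0.284
grip_force: 20.0
```

Contact (about +8 N): it stands on the pad. Release.

Call:
send_rows:
  plan:
    - [[0,0,0],[0,0,0],0.4]
    - [[0,0,0],[0,0,0],0.6]
    - [[0,0,0],[0,0,0],0.8]
    - [[0,0,0],[0,0,0],1]
    - [[0,0,0],[0,0,0],1]
    - [[0,0,0],[0,0,0],1]
    - [[0,0,0],[0,0,0],1]
    - [[0,0,0],[0,0,0],1]

```text
t: 15.65
position: [0.5866, 0.182, 0.0688]
orientation: [0.803, 0.596, 0.0, 0.0]
contact_force: [0.1, 0.7, -0.7]
opening: 0.955
grip_force: 0.0
```

Call:
send_rows:
  plan:
    - [[0,0,0],[0,0,-0.01],1]
    - [[0,0,0],[0,0,-0.03],1]
    - [[0,0,0],[0,0,-0.03],1]
    - [[0,0,0],[0,0,-0.03],1]
    - [[0,0,0],[0,0,-0.03],1]
    - [[0,0,0],[0,0,-0.02],1]
    - [[0,0,0],[0,0,0],1]
    - [[0,0,0],[0,0,0],1]

```text
t: 16.45
position: [0.5865, 0.182, 0.2192]
orientation: [0.803, 0.596, 0.0, 0.0]
contact_force: [0.3, -0.5, -0.9]
opening: 0.997
grip_force: 0.0
```

Run:
```python
from h import *
for n in('scene','wrist'):
    p,d,K,T=snap(n); W=cloud(d,K,T)
    near=np.hypot(W[...,0]-.585,W[...,1]-.181)<.05
    s=W[near&(W[...,2]>.128)&(W[...,2]<.137)]
    print(len(s),np.median(s[:,2]),cv2.minAreaRect((s[:,:2]*1000).astype(np.float32)))
    cv2.imwrite(f'pics/{n}5.png',p[...,::-1])
```

```text
126 0.13039883481640813 ((588.8026733398438, 181.56353759765625), (34.02200698852539, 25.425992965698242), 74.8039779663086)
1380 0.13278675368595308 ((586.7041015625, 184.0068817138672), (34.684139251708984, 25.63921546936035), 73.1115951538086)
```

View pics/scene5.png

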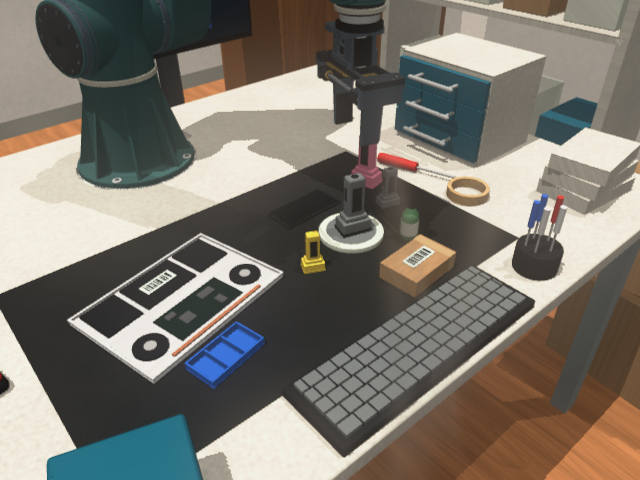

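The scanner stands upright on the pad (px 352,215), about 3 mm from the middle, and the gripper is clear.

```bash
python3 -c "from plant import *; print(close_job())"
```

```text
the job is handed in; nothing more can be done
None
```

The scanner was held upright and still for over 2 s about 7 cm above the battery label, then stood back on the pad about 3 mm from its middle and let go; the job is handed in, but no verdict was shown.

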